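# Load the label unwind stand for a two-lane run

### The arm

A 6-joint arm with a two-finger parallel gripper is mounted at the origin on the work surface; the furniture and walls round the work are solid. World frame = base frame: x ahead of the robot, y to its left, z up, the work surface at z = 0. Lengths are in m, angles in rad, forces in N, time in s.
With the tool pointing down it reaches from about 0.275 to 0.825 m from the base axis. Payload 4.9 kg.
Tool frame: the origin (TCP) lies midway between the tips of the shut fingers; the grasp point (between the pads) lies 19 mm behind it (bot.grip_depth is the distance from the TCP to the grasp point, in m); z points along the fingers, y is the line along which they close (so a half turn about z gives the same grasp; the last joint's range is limited). The gripper opens to 85 mm and grips with 20 to 120 N. Pads are 22 mm wide; open, the fingers measure 114 mm over their backs; the gripper's body (76 mm by 85 mm) begins 54 mm behind the grasp point. The pads swing forward as they close: fully open they stand 13 mm farther back than shut.
Start: joints at [-1.462, 0.326, -0.193, 1.052, 0, 1.437], TCP at [0.132, -0.534, 0.231] pointing down, gripper open.
Joint ranges: [-2.65, 2.65], [-0.97, 1.79], [-1.3, 1.35], [-1.93, 2.1], [-1.47, 1.37], [-3.14, 3.14]. Speed limits (rad/s): [2.57, 2.57, 3.14, 3.14, 3.14, 3.14].

### API

Orientations are given as a unit quaternion [w, x, y, z].
In Python, from cell import bot gives the robot as it stands. Calls block until the motion is done:
- bot.move_pose(position, orientation): joint-space move of the TCP to a pose.
- bot.move_linear(position, speed=0.15, rotation=None, until_force=None): straight line of the TCP; rotation=None keeps the orientation; speed is the mean speed in m/s. With until_force (N) it stops when the force on the tool has changed by that much, and returns True; else False.
- bot.goto_joints(angles): joint-space move.
- bot.set_gripper(opening, grasp_force=None): opening from 0.0 (shut) to 1.0 (fully open); grasp_force is the grip in N (None keeps the last); returns when the fingers have stopped.
- bot.wait(seconds).
- bot.solve_ik(position, orientation): joint angles nearest the present ones, or None.
- bot.camera(name): name is "scene" or "top" or "wrist"; returns the picture (400x640x3 uint8, red, green, blue); there is no depth.
- bot.calibration(name): a dict with "mtx" (3x3 intrinsics, pixels), "k1" (the pictures are not rectified: a ray, as slopes to the right and down, at radius r is drawn at 1 + k1 r^2 times it, then the intrinsics apply), "extrinsics" (4x4, takes a point from world to camera coordinates); the wrist camera has in their place "hand_eye" (4x4, takes a point from camera to tool coordinates, whose origin is the TCP and whose axes are the flange's). Camera axes: x right, y down, z forward; pixel columns grow to the right and rows downward; lengths in m; the calibration is good to about 2 mm. A picture is of the moment at which its call begins: read the wrist's pose just before it. calibration takes no time and is no camera call.
A pose or a line that the arm cannot do raises bot.PlanningError and nothing moves.
- bot.close_job(): hands the job in; it is judged then, once.
Trained networks look in the newest picture that a camera, given by its name, has taken for a name from the list of things; names that differ only in an ending like _2 or _b are one class to them, and where a whole thing is asked for, a point or a joint stands for the part that bears it (a point fixed in the world has none). Each returns a list of dicts, best first, with "confidence" (0 to 1); they miss things now and then, are a little off and sometimes report something else, mostly with a low value. They report only what shows in the picture. A call takes as long as a camera call.
- bot.search_frame(camera, thing): "bbox" ([left, top, width, height] in pixels, round what is visible of it).
Readings, each from a call of its own:
- bot.read_clock(): time.
- bot.read_joint_positions(): joint angles.
- bot.read_joint_vel(): joint speeds.
- bot.read_joint_efforts(): joint torques, N m.
- bot.read_position(): TCP position.
- bot.read_tool_rot(): TCP orientation.
- bot.read_ft_force(): force on the tool from outside, world axes, zero at the start.
- bot.read_moment(): the same for the moment, N m.
- bot.read_gripper_width(): opening from 0.0 (shut) to 1.0 (fully open).
- bot.read_finger_force(): force on a finger pad.
Only numpy, scipy, OpenCV 4.12 (cv2) and the standard library are available. Lean on these libraries where they do the work, as an engineer would, in place of code of your own. Each camera call takes 0.05 s, during which the arm holds its last target. There are 200 camera calls.

### The job

Load the label unwind stand for a two-lane run, from the platter up: the wide label roll (the bigger, taller one) over the hub, then the metal separator on the spindle, flange down and collar up, then the narrow label roll round that collar, and last the black end cap, its spigot in that roll's bore and its knob up. Each part must lie flat and fully seated on the one below and be let go. Leave the sample bottle, the ring of masking tape and the stack of label cards where they stand.

Things in the scene. Friction and masses are not known exactly. Their poses are not given: they have to be found in the camera images.
- unwind_stand: Label unwind stand, fixed. Round grey foot, diameter 72, with an aluminium platter face, its top 12 mm above the stand's origin; in its centre a black hub, diameter 26, from 12 to 26 mm (top edge chamfered 4 mm), on that a steel spindle, diameter 12, tapered tip at 70 mm. Origin: on the spindle's axis, under the foot; z up. The table here is 3 mm above z = 0, so this origin is at z = 0.003.
- wide_roll: Loose wide label roll, white paper on a brown cardboard core, standing on end on the table: outer diameter 60, bore 36 right through, 42 mm tall (the bigger of the two rolls), about 0.12 kg. Grasp across the outside. Origin: centre of its underside; z up along its axis. Seated on the platter, its underside is 12 mm above the stand's origin.
- separator: Loose bare aluminium separator, lying flange down: flange diameter 48, 5 mm thick; on it a collar, outer diameter 28, 16 mm high (21 mm tall in all); bore 20 right through. About 0.06 kg. Grasp the collar, fingertips above the flange. Origin: centre of the flange's underside; z up. Seated on the wide roll, its underside is 54 mm above the stand's origin (collar's top at 75).
- narrow_roll: Loose narrow label roll, white paper on a brown core, standing on end: outer diameter 50, bore 36 right through, only 24 mm tall, about 0.06 kg. Grasp across the outside. Origin: centre of its underside; z up along its axis. Seated on the separator's flange, round its collar, its underside is 59 mm above the stand's origin (top at 83).
- end_cap: Loose black plastic end cap, standing on its solid spigot: spigot diameter 26, 6 mm long (lower edge chamfered 2 mm), flange diameter 44 from 6 to 12 mm up, round grip knob diameter 26 from 12 to 38 mm. About 0.06 kg. Origin: centre of the spigot's underside; z up. Seated, flange on the narrow roll's top and spigot in its bore, this origin is 77 mm above the stand's origin.
- sample_bottle: Bystander, to be left alone: loose clear sample bottle with black cap, body diameter 50, 102 mm tall, standing on the left table (z = 0). Origin: centre of its underside. Round the work, fixed: two open cartons of bottles up to 160 mm tall, one beyond x = 0.54 where y is below -0.25, one beyond x = 0.38 where y is above -0.08.
- tape_ring: Bystander, to be left alone: loose ring of tan masking tape lying flat, outer diameter 97, 25 mm high. Origin: close to the centre of its underside. On the same table as the stand.
- card_stack: Bystander, to be left alone: loose banded stack of label cards with a green top, 76 (x) x 105 (y) x 29 mm. Origin: centre of its underside.

How it is judged:
By the outcome, as a careful person would: the job done as asked, in the order asked, and still so for the second after the job is handed in, with the robot touching nothing.
It also fails if it takes over 106 s, if anything falls off the work surface, if the arm or the gripper's body presses on something with over 40 N, if the wrist force passes 120 N, or if a joint passes its speed limit or range.

## Working session

There is one attempt and no reset: what is moved stays moved. The work goes in short steps, each a Python script; the robot and the scene stay as the last script left them, time stands still between calls to the robot, and variables do not carry over. Pictures are saved under pics/ and viewed, at most 14 in all, crops included, and the job is handed in when it is done.

```bash
mkdir -p pics; ls
cat > a.py <<'E'
from cell import bot
import cv2, numpy as np
N=["unwind_stand","wide_roll","separator","narrow_roll","end_cap","sample_bottle","tape_ring","card_stack"]
for c in ["scene","top"]:
    im=bot.camera(c); cv2.imwrite(f"pics/{c}0.png",im[:,:,::-1])
    for n in N:
        print(c,n,[(np.round(d["bbox"]).tolist(),round(d["confidence"],2)) for d in bot.search_frame(c,n)[:2]])
    k=bot.calibration(c); print(np.round(k["extrinsics"],3).tolist(),np.round(k["mtx"]).tolist(),k["k1"])
print(bot.calibration("wrist"),bot.read_clock(),bot.read_tool_rot(),bot.grip_depth)
E
python3 a.py
```

```text
pics
scene unwind_stand [([324.0, 131.0, 33.0, 36.0], 0.64)]
scene wide_roll [([328.0, 170.0, 31.0, 37.0], 0.67), ([222.0, 100.0, 30.0, 54.0], 0.46)]
scene separator [([356.0, 221.0, 28.0, 24.0], 0.75)]
scene narrow_roll [([275.0, 155.0, 25.0, 26.0], 0.68)]
scene end_cap [([266.0, 192.0, 23.0, 28.0], 0.58)]
scene sample_bottle [([223.0, 99.0, 29.0, 51.0], 0.64)]
scene tape_ring [([257.0, 246.0, 66.0, 54.0], 0.85)]
scene card_stack [([343.0, 265.0, 65.0, 72.0], 0.56)]
[[0.871, -0.49, -0.022, -0.522], [-0.355, -0.599, -0.718, -0.017], [0.339, 0.633, -0.696, 1.001], [0.0, 0.0, 0.0, 1.0]] [[512.0, 0.0, 318.0], [0.0, 512.0, 191.0], [0.0, 0.0, 1.0]] -0.15006444280409414
top unwind_stand [([266.0, 143.0, 31.0, 37.0], 0.69)]
top wide_roll [([310.0, 168.0, 29.0, 28.0], 0.95)]
top separator [([363.0, 178.0, 21.0, 22.0], 0.79)]
top narrow_roll [([261.0, 198.0, 21.0, 23.0], 0.65)]
top end_cap [([306.0, 229.0, 22.0, 25.0], 0.89)]
top sample_bottle [([190.0, 221.0, 28.0, 24.0], 0.77)]
top tape_ring [([357.0, 237.0, 48.0, 48.0], 0.9)]
top card_stack [([398.0, 194.0, 60.0, 49.0], 0.91)]
[[-0.026, -1.0, 0.009, -0.297], [-0.986, 0.024, -0.168, 0.438], [0.168, -0.013, -0.986, 0.887], [0.0, 0.0, 0.0, 1.0]] [[447.0, 0.0, 317.0], [0.0, 447.0, 199.0], [0.0, 0.0, 1.0]] -0.02919671716108096
{'mtx': array([[298.6670116 ,   0.        , 324.29408259],
       [  0.        , 298.6670116 , 200.78772046],
       [  0.        ,   0.        ,   1.        ]]), 'k1': -0.00874875320839183, 'hand_eye': array([[ 1.02418295e-03, -9.50538141e-01, -3.10606171e-01,
         7.99943792e-02],
       [ 9.99999376e-01,  1.11222729e-03, -1.06347369e-04,
         6.48776500e-04],
       [ 4.46551889e-04, -3.10605868e-01,  9.50538687e-01,
        -1.43169125e-01],
       [ 0.00000000e+00,  0.00000000e+00,  0.00000000e+00,
         1.00000000e+00]])} 0.9 [9.40875607e-06 9.92640574e-01 1.21097859e-01 6.00056131e-06] 0.0187
```

View pics/scene0.png

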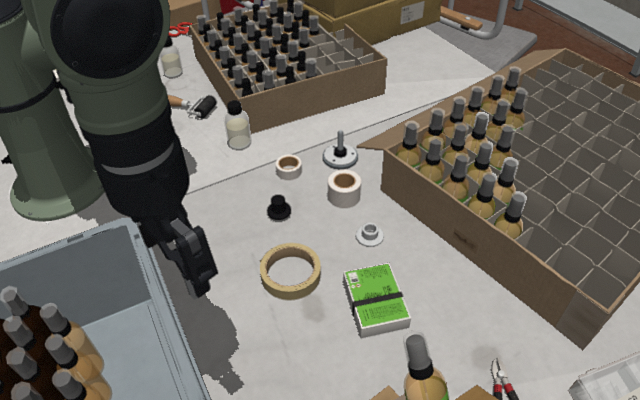

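View pics/top0.png

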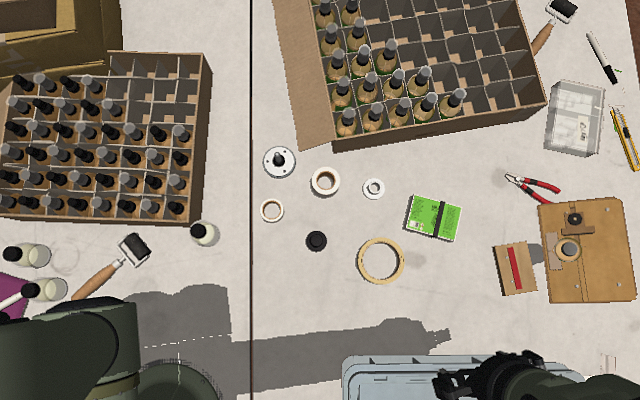

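The scene picture shows the stand at (340,155), wide roll (344,188), narrow roll (288,166), cap (278,208) and separator (369,234). The top view shows the same layout, all right of the seam at x≈252, and the network boxes agree. Next I'll fit positions from the boxes in both views.

```bash
cat > h.py <<'E'
from cell import bot
import cv2, numpy as np
from scipy.optimize import least_squares
from scipy.spatial.transform import Rotation as R
Z0=0.003
# (radius, z) rims in mm
RIM=dict(unwind_stand=[(36,0),(36,12),(6,60),(2,70)],wide_roll=[(30,0),(30,42)],separator=[(24,0),(24,5),(14,21)],
 narrow_roll=[(25,0),(25,24)],end_cap=[(13,0),(22,6),(22,12),(13,38)],sample_bottle=[(25,0),(25,75),(12,102)],tape_ring=[(48.5,0),(48.5,25)])
t=np.linspace(0,2*np.pi,60)
PTS={n:np.vstack([np.c_[r*np.cos(t),r*np.sin(t),0*t+z] for r,z in v])/1000 for n,v in RIM.items()}
def rotm():
    w,x,y,z=bot.read_tool_rot(); return R.from_quat([x,y,z,w]).as_matrix()
def ext(cam):
    k=bot.calibration(cam)
    if "extrinsics" in k: return k,k["extrinsics"]
    T=np.eye(4);T[:3,:3]=rotm();T[:3,3]=bot.read_position()
    return k,np.linalg.inv(T@k["hand_eye"])
def proj(k,E,P):
    c=P@E[:3,:3].T+E[:3,3]; s=c[:,:2]/c[:,2:]
    s=s*(1+k["k1"]*(s**2).sum(1,keepdims=True)); return s@np.diag([k["mtx"][0,0],k["mtx"][1,1]])+k["mtx"][:2,2]
def box(k,E,P):
    u=proj(k,E,P); return np.r_[u.min(0),u.max(0)]
def fit(obs,n,z=Z0,x0=(.42,-.3)):
    """obs: list of (k,E,bbox)"""
    f=lambda p:np.concatenate([box(k,E,PTS[n]+[p[0],p[1],z])-np.r_[b[:2],b[0]+b[2],b[1]+b[3]] for k,E,b in obs])
    s=least_squares(f,x0,loss="soft_l1"); return s.x,np.round(s.fun,1)
def see(cam,n,save=None):
    k,E=ext(cam); im=bot.camera(cam)
    if save: cv2.imwrite(save,im[:,:,::-1])
    d=bot.search_frame(cam,n); return (k,E,d[0]["bbox"]) if d else None
def quat(yaw):
    """tool down, closing line (tool y) along angle yaw in world"""
    q=(R.from_euler("z",yaw)*R.from_matrix(np.diag([-1,1,-1.]))*R.from_euler("z",np.pi/2)).as_quat(); return np.r_[q[3],q[:3]]
E
cat > b.py <<'E'
from h import *
for n in RIM:
    o=[see(c,n) for c in("scene","top")]
    z=0 if n=="sample_bottle" else Z0
    print(n,*[np.round(fit([q],n,z)[0],4) for q in o],*[x for x in fit(o,n,z)])
E
python3 b.py; python3 -c "
from h import *
for y in (0,.5): print(np.round(R.from_quat(np.roll(quat(y),-1)).as_matrix(),2).tolist())"
```

```text
unwind_stand [ 0.53   -0.2245] [ 0.5184 -0.2328] [ 0.5216209  -0.23273606] [-2.5  0.1 -0.3  5.4 -1.2 -1.8  1.2 -1.1]
wide_roll [ 0.4687 -0.3275] [ 0.4737 -0.322 ] [ 0.47056081 -0.32414047] [ 0.6 -1.  -0.7 -1.8  0.3 -0.4  1.9  3.4]
separator [ 0.4549 -0.4302] [ 0.4602 -0.4333] [ 0.45651892 -0.43164405] [ 1.2 -1.3  1.3  1.5 -0.7  2.1 -0.6  1.3]
narrow_roll [ 0.41   -0.2155] [ 0.4164 -0.2151] [ 0.4129512  -0.21492742] [ 0.5 -1.4  1.9 -0.1 -0.2  2.2  0.1  1. ]
end_cap [ 0.3443 -0.3018] [ 0.3466 -0.3056] [ 0.34554366 -0.3046755 ] [-0.   2.1  2.6 -0.5 -0.2  0.1 -0.7  0.9]
sample_bottle [ 0.3669 -0.0736] [ 0.3653 -0.0791] [ 0.36627692 -0.07549197] [ 1.8  2.  -1.9 -0.4 -3.6 -1.9  1.3  1.3]
tape_ring [ 0.2999 -0.4413] [ 0.3025 -0.4378] [ 0.30119103 -0.43979969] [ 0.4 -2.8  0.2  0.1 -0.7  0.4  2.6  0.8]
[[-0.0, 1.0, 0.0], [1.0, 0.0, 0.0], [0.0, 0.0, -1.0]]
[[-0.48, 0.88, 0.0], [0.88, 0.48, 0.0], [0.0, 0.0, -1.0]]
```

```bash
cat > c.py <<'E'
from h import *
a=cv2.imread("pics/scene0.png")[100:220,300:460]; b=cv2.imread("pics/top0.png")[90:210,230:390]
cv2.imwrite("pics/flap.png",np.hstack([cv2.resize(i,None,fx=2.5,fy=2.5,interpolation=cv2.INTER_CUBIC) for i in(a,b)]))
E
python3 c.py
```

```text
(no output)
```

View pics/flap.png

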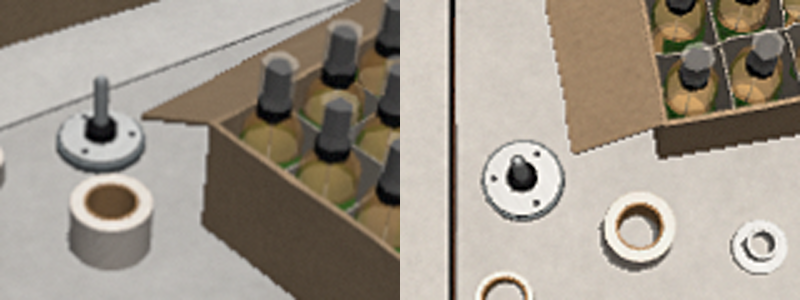

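The crop shows the carton flap tip at scene (357,146) / top (299,151), close to the stand. I'll triangulate it and survey the parts with the wrist camera.

```bash
cat > d.py <<'E'
from h import *
import json
def tri(p,q):
    ks=[ext(c) for c in("scene","top")]
    f=lambda X:np.concatenate([proj(k,E,X[None])[0]-u for (k,E),u in zip(ks,(p,q))])
    s=least_squares(f,[.5,-.25,.1]);return np.round(s.x,3),np.round(s.fun,1)
print("flap",tri((357.2,146),(299.2,151.2)),"box",tri((384.8,150),(333.2,142)))
print("spindle tip",tri((340.2,131),(230+118/2.5,90+156/2.5)))
P=dict(end_cap=(.346,-.304),separator=(.4565,-.4316),wide_roll=(.471,-.324),unwind_stand=(.519,-.231),narrow_roll=(.413,-.215))
obs={n:[] for n in P}; j=0
for v in [(.36,-.33),(.44,-.36),(.42,-.26)]:
    p=(*v,.24); q=quat(np.arctan2(v[1],v[0])+np.pi/2)  # tool x direction => radial-ish
    if j==0: print(bot.solve_ik(p,q),bot.solve_ik(p,quat(np.arctan2(v[1],v[0])-np.pi/2)))
    s=[bot.solve_ik(p,quat(np.arctan2(v[1],v[0])+a)) for a in(np.pi/2,-np.pi/2)]
    s=[x for x in s if x is not None]; s.sort(key=lambda x:abs(x[5]-bot.read_joint_positions()[5]))
    bot.goto_joints(s[0]); bot.wait(.3)
    for n in P:
        o=see("wrist",n,f"pics/w{j}.png")
        if o is None: print(j,n,None); continue
        x,r=fit([o],n); print(j,n,np.round(x,4),r)
        obs[n].append(o)
    j+=1
for n in P:
    x,r=fit(obs[n],n); print(n,np.round(x,4),r)
print(bot.read_clock(),bot.read_joint_positions())
E
python3 d.py
```

```text
flap (array([ 0.529, -0.275,  0.061]), array([-0.7,  0.2,  0.3, -0.7])) box (array([ 0.539, -0.344,  0.096]), array([-1.7,  0.5,  0.7, -1.9]))
spindle tip (array([ 0.522, -0.229,  0.07 ]), array([ 0.7, -0.2, -0.2,  0.7]))
[-0.89323074  0.20614368 -0.3324541   1.03219855  0.         -0.15128347] [-0.89323074  0.20614368 -0.3324541   1.03219855  0.          2.99030918]
0 end_cap [ 0.3448 -0.3051] [ 0.   1.7 -0.  -1.6]
0 separator [ 0.4565 -0.4334] [ 0.8  0.9 -0.8 -1.2]
0 wide_roll [ 0.4688 -0.3283] [-1.7  0.3  3.7 -0.3]
0 unwind_stand [ 0.5177 -0.2298] [-0.5 -0.7  0.5  0.9]
0 narrow_roll [ 0.4128 -0.2164] [-0.4  0.2  0.4 -0.2]
1 end_cap [ 0.3456 -0.3061] [ 1.4  1.4 -1.4 -1.5]
1 separator [ 0.4564 -0.4326] [-1.5 -1.2  1.4  1.8]
1 wide_roll [ 0.4686 -0.3291] [-1.5 -0.8  2.4  0.9]
1 unwind_stand [ 0.517  -0.2315] [-0.2 -1.3  0.2  1.9]
1 narrow_roll [ 0.4124 -0.2144] [-0.8  0.   0.8  0. ]
2 end_cap [ 0.3444 -0.3077] [-0.5  2.8  0.5 -2.2]
2 separator [ 0.4565 -0.4327] [-0.8 -0.1  0.8  0.1]
2 wide_roll [ 0.471  -0.3283] [-3.6 -0.2  1.6  0.3]
2 unwind_stand [ 0.5151 -0.2324] [-0.9 -1.5  1.   5.7]
2 narrow_roll [ 0.4119 -0.2188] [ 0.3  0.7 -0.3 -0.8]
end_cap [ 0.3452 -0.3066] [ 0.7  0.8  0.6 -2.6  1.9  1.4 -1.  -1.5 -1.5  2.8 -0.6 -2.3]
separator [ 0.4564 -0.433 ] [ 0.6  1.2 -1.1 -0.8 -1.3 -1.4  1.6  1.6 -0.6 -0.1  1.   0. ]
wide_roll [ 0.4699 -0.3282] [-2.5 -0.4  2.9 -0.9 -2.8 -1.1  1.3  0.6 -3.2  0.9  2.   1.3]
unwind_stand [ 0.5169 -0.2313] [ 0.8 -1.1  1.7  0.6 -0.3 -1.2  0.2  2.1 -2.6 -2.5 -0.5  4.8]
narrow_roll [ 0.4124 -0.2165] [-0.   0.4  0.7 -0.1  0.4 -0.9  1.9 -0.9 -1.5  1.3 -2.  -0.2]
7.0083 [-7.03846973e-01  2.16572082e-01 -3.19104661e-01  1.03516220e+00
 -2.78150040e-05  2.99203065e+00]
```

```bash
cat > e.py <<'E'
from h import *
P=dict(end_cap=(.3452,-.3066),separator=(.4564,-.433),wide_roll=(.4699,-.3282),unwind_stand=(.5175,-.2312),narrow_roll=(.4124,-.2165))
k,E=ext("wrist"); im=cv2.imread("pics/w2.png"); S=3
im=cv2.resize(im,None,fx=S,fy=S,interpolation=cv2.INTER_CUBIC); c=[]
for n in P:
    u=(proj(k,E,PTS[n]+[*P[n],Z0])+.5)*S
    for a in np.split(u,len(RIM[n])): cv2.polylines(im,[np.int32(a)],True,(0,0,255),1)
    if n=="separator": continue
    m=u.mean(0).astype(int); print(n,m//S); m=np.clip(m,150,[640*S-150,400*S-150]); c.append(im[m[1]-150:m[1]+150,m[0]-150:m[0]+150])
cv2.imwrite("pics/ov.png",np.vstack([np.hstack(c[:2]),np.hstack(c[2:])]))
E
python3 e.py
```

```text
end_cap [385 200]
wide_roll [352 104]
unwind_stand [255 115]
narrow_roll [298 192]
```

View pics/ov.png

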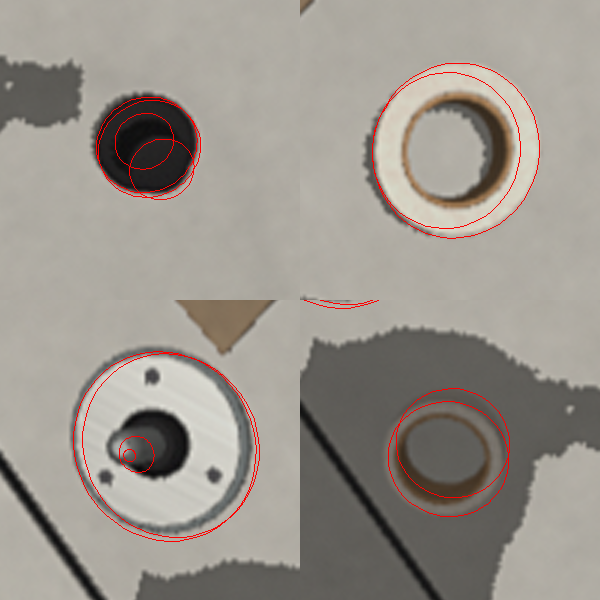

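The overlay fits the rolls and cap to within 1–2 px, but the stand outline sits about 2 px down and right of where it should be. I'll refine the stand with closer views at opposite yaws.

```bash
cat > f.py <<'E'
from h import *
p=(.5175,-.2312); S=3; c=[]; ob=[]
for yaw,off in((0,(0,0)),(np.pi,(0,0))):
    bot.move_pose((*p,.17),quat(yaw)); bot.wait(.3)
    o=see("wrist","unwind_stand"); im=bot.camera("wrist"); k,E,b=o; ob.append(o)
    print(yaw,fit([o],"unwind_stand"),bot.read_joint_positions().round(2) if hasattr(bot.read_joint_positions(),'round') else bot.read_joint_positions())
    im=cv2.resize(im[:,:,::-1],None,fx=S,fy=S,interpolation=cv2.INTER_CUBIC)
    u=(proj(k,E,PTS["unwind_stand"]+[*p,Z0])+.5)*S
    for a in np.split(u,4): cv2.polylines(im,[np.int32(a)],True,(0,0,255),1)
    m=u.mean(0).astype(int); c.append(im[m[1]-200:m[1]+200,m[0]-200:m[0]+200])
    e=np.array([proj(k,E,np.array([[*p,.015]])+d)[0] for d in([0,0,0],[.01,0,0],[0,.01,0])]); print("px per cm x,y (display)",((e[1:]-e[0])*S).round(1).tolist())
print(fit(ob,"unwind_stand"),bot.read_clock())
cv2.imwrite("pics/st.png",np.hstack(c))
E
python3 f.py
```

```text
0 (array([ 0.52306304, -0.23049293]), array([ 1.1, -1. , -1.1,  1. ])) [-0.55  0.4  -0.24  0.93  0.    1.02]
px per cm x,y (display) [[29.1, 0.0], [0.0, -28.4]]
3.141592653589793 (array([ 0.51696721, -0.22852278]), array([-1.9, -1.2,  1.9,  2.5])) [-0.55  0.4  -0.24  0.93 -0.   -2.12]
px per cm x,y (display) [[-29.1, -0.0], [-0.0, 27.8]]
(array([ 0.52045801, -0.23010707]), array([-1.5, -1.3, -3.6,  0.7, -5.4, -2.7, -1.4,  1.1])) 12.275
```

View pics/st.png

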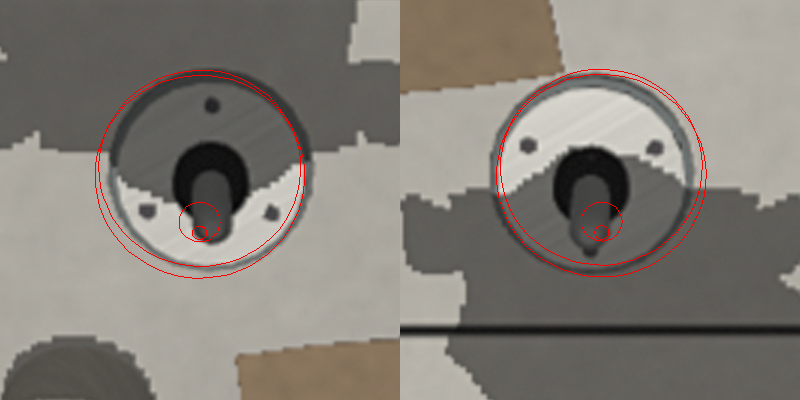

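The stand's true outline is shifted +3.4 mm in x in both opposite views, so I'm taking it as (0.521, -0.2305). Next is the wide roll.

```bash
cat > g.py <<'E'
from h import *
ST=np.array([.521,-.2305])
def pick(n,xy,yaw,dz,op,F,seen=True):
    """dz: TCP above the part's underside at grasp; op: opening fraction for approach"""
    xy=np.array(xy); bot.move_pose((*xy,.16),quat(yaw)); bot.set_gripper(op); bot.wait(.2)
    if seen:
        ob=[o for o in(see("wrist",n),see("wrist",n,f"pics/pre_{n}.png")) if o]
        f,r=fit(ob,n,x0=xy); print(n,"look",f.round(4),r)
        if np.linalg.norm(f-xy)<.006: xy=(xy+f)/2
    print("use",xy.round(4))
    bot.move_linear((*xy,.05+dz),.2); hit=bot.move_linear((*xy,Z0+dz),.06,until_force=10)
    print("hit",hit,bot.read_position())
    bot.set_gripper(0.0,F); print("width mm",bot.read_gripper_width()*85,"force",bot.read_finger_force())
    bot.move_linear((*xy,.18),.2); print("after lift",bot.read_gripper_width()*85,bot.read_ft_force(),bot.read_clock())
def place(h,dz,yaw=0.,off=(0,0),op=1.0,Fs=8):
    """h: seated underside above stand origin"""
    p=ST+off; z=Z0+h+dz
    bot.move_pose((*p,max(.18,z+.05)),quat(yaw)); bot.move_linear((*p,z+.025),.12); bot.wait(.2)
    hit=bot.move_linear((*p,z-.002),.03,until_force=Fs); q=bot.read_position()
    print("hit",hit,"dz from seat mm",1000*(q[2]-z),"F",bot.read_ft_force()); return q[2]-z
def release(op,up=.2):
    bot.set_gripper(op); q=bot.read_position(); bot.wait(.2); bot.move_linear((q[0],q[1],q[2]+.03),.08); bot.move_linear((q[0],q[1],up),.2)
E
cat > p1.py <<'E'
from g import *
pick("wide_roll",(.4699,-.3275),-.5,.008,.88,45)
k,E=ext("wrist"); cv2.imwrite("pics/held1.png",bot.camera("wrist")[:,:,::-1])
E
python3 p1.py
```

```text
wide_roll look [ 0.4695 -0.3315] [-1.6 -0.1  0.6 -0.3 -0.8 -0.3  2.4  1.3]
use [ 0.4697 -0.3295]
hit False [ 0.46988397 -0.32966974  0.01119639]
width mm 57.81395700580402 force 48.81485056132078
after lift 58.0515590850505 [ 0.55056564 -0.35788536 -1.23515322] 18.7167
```

```bash
cat >> g.py <<'E'
def held(n,dz,tag):
    """offset of the held part from the TCP in tool x (mm), with an overlay picture"""
    o=see("wrist",n); k,E=ext("wrist"); im=cv2.resize(bot.camera("wrist")[:,:,::-1],None,fx=2,fy=2); p=np.array(bot.read_position()); m=rotm()
    for n_,c in((0,(0,0,255)),):
        u=(proj(k,E,PTS[n]+p-[0,0,dz])+.5)*2
        for a in np.split(u,len(RIM[n])): cv2.polylines(im,[np.int32(a)],True,c,1)
    e=proj(k,E,np.array([p-[0,0,dz],p-[0,0,dz]+.01*m[:,0]])); print("px/cm along tool x (display)",((e[1]-e[0])*2).round(1))
    if o:
        f,r=fit([o],n,z=p[2]-dz,x0=p[:2]); print("offset tool mm",(1000*(m.T@np.r_[f-p[:2],0])).round(1),r)
    c=u.mean(0).astype(int); x0=max(0,c[0]-250); y0=max(0,min(800-400,c[1]-200)); cv2.imwrite(f"pics/held_{tag}.png",im[y0:y0+400,x0:x0+500])
E
python3 -c "
from g import *
held('wide_roll',.008,'a')"
```

```text
px/cm along tool x (display) [  0.  -32.5]
offset tool mm [ 0.1  0.7 -0. ] [-3.2 -0.3  3.1  0.6]
```

View pics/held_a.png

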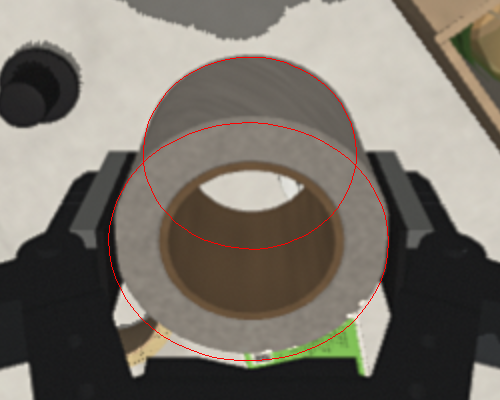

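The held roll matches its predicted outline to about 1 mm and sits upright, so I'll place it.

```bash
python3 -c "
from g import *
d=place(.012,.008)
print(bot.read_gripper_width()*85,bot.read_clock())"
```

```text
hit True dz from seat mm 0.8480715751243567 F [-0.82861533 -0.2239033   5.5162485 ]
58.32653373430278 21.6417
```

```bash
python3 -c "
from g import *
release(.95)
pick('separator',(.4564,-.433),0,.007,.55,35)
held('separator',.007,'b')"
```

```text
separator look [ 0.458  -0.4339] [-0.8 -0.3 -3.2  0.2  0.9 -1.2  2.   2.2]
use [ 0.4572 -0.4334]
hit False [ 0.45735997 -0.43366322  0.01018881]
width mm 25.982263147867606 force 34.519982021301985
after lift 26.399880433313406 [ 0.28093663  0.70287235 -0.55017555] 28.2333
px/cm along tool x (display) [  0.  -32.7]
offset tool mm [-0.2  0.  -0. ] [ 0.6 -0.6 -0.6  0.6]
```

View pics/held_b.png

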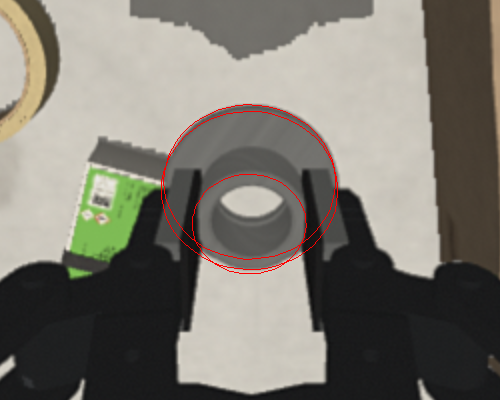

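The separator is held flange down and matches the outline within about 1 mm. I'll check the wide roll on the stand before placing.

```bash
python3 -c "
from g import *
a=bot.camera('scene')[100:220,280:400]; b=bot.camera('top')[110:210,230:350]
cv2.imwrite('pics/chk1.png',np.hstack([cv2.resize(i[:,:,::-1],(400,400),interpolation=cv2.INTER_CUBIC) for i in(a[:120],b[:100,:100])]))"
```

```text
(no output)
```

View pics/chk1.png

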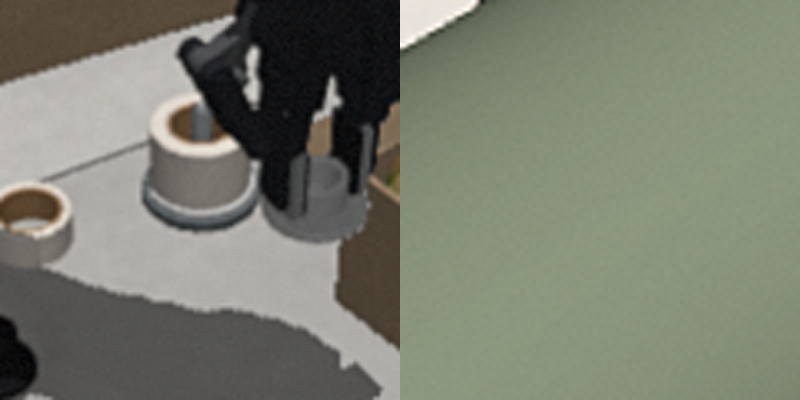

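The scene view shows the wide roll flat on the platter with the spindle standing in its bore. I'll place the separator, then pick the narrow roll.

```bash
python3 -c "
from g import *
d=place(.054,.007)
print(bot.read_clock())
if abs(d)<.0025:
    release(.55)
    a=bot.camera('wrist'); cv2.imwrite('pics/sep.png',a[:,:,::-1])
    pick('narrow_roll',(.4124,-.2165),-.5,.002,.8,30)
    held('narrow_roll',.002,'c')"
```

```text
hit True dz from seat mm 0.7252472981257307 F [-0.16484519  0.47004881  5.53258978]
31.2083
narrow_roll look [ 0.4142 -0.2181] [ 1.5 -0.1 -2.1 -0.7  1.6  0.1 -1.2  0.6]
use [ 0.4133 -0.2173]
hit False [ 0.41343484 -0.21736322  0.00510203]
width mm 47.964157352124126 force 31.359311300329864
after lift 47.747706401571335 [-1.15591344 -0.79686788 -0.26511405] 37.2333
px/cm along tool x (display) [ -0.  -33.4]
offset tool mm [ 3.5  1.2 -0. ] [-1.4  0.6  1.4 -0.5]
```

```bash
python3 -c "
import cv2,numpy as np
a=cv2.imread('pics/sep.png'); b=cv2.imread('pics/held_c.png')
from h import *
s=bot.camera('scene')[100:200,290:390,::-1]
cv2.imwrite('pics/hc.png',np.hstack([b[:,100:400],cv2.resize(a[100:300,225:425],(250,250)).copy() if 0 else cv2.resize(a[60:360,230:430],(267,400)),cv2.resize(s,(233,400))]))"
```

```text
(no output)
```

View pics/hc.png

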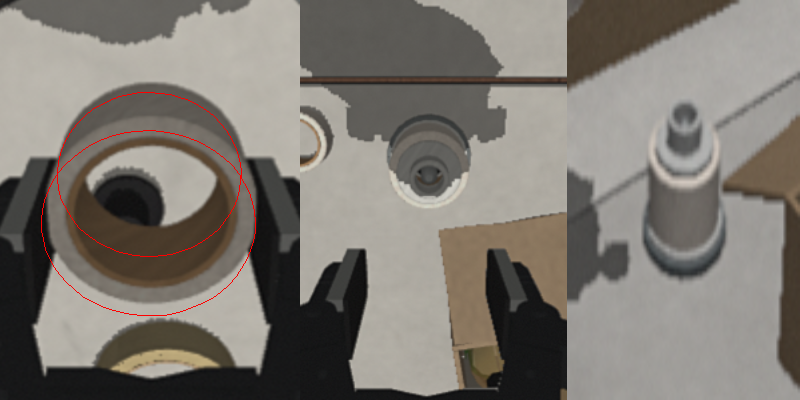

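The separator is seated upright on the wide roll. The held narrow roll sits about 12 px (3.5 mm) along +tool x from its outline, so I'll compensate when placing.

```bash
python3 -c "
from g import *
d=place(.059,.002,off=(0,-.0035))
print(bot.read_clock())
if abs(d)<.0025:
    release(.8)
    a=bot.camera('wrist'); cv2.imwrite('pics/nar.png',a[:,:,::-1])
    pick('end_cap',(.3452,-.306),-.5,.014,.55,30)
    held('end_cap',.014,'d')
    b=cv2.imread('pics/held_d.png'); s=bot.camera('scene')[100:200,290:390,::-1]
    cv2.imwrite('pics/hd.png',np.hstack([b[:,100:400],cv2.resize(a[60:360,230:430,::-1],(267,400)),cv2.resize(s,(233,400))]))"
```

```text
hit True dz from seat mm 0.5964802143010872 F [-1.86098795  0.17682398  5.63489027]
39.825
end_cap look [ 0.3485 -0.3087] [ 1.6  0.2 -1.2 -0.5  0.5  0.2 -0.6 -0. ]
use [ 0.3469 -0.3074]
hit False [ 0.34698471 -0.30752002  0.01710199]
width mm 24.784638597721386 force 29.533173507079482
after lift 24.475795197793495 [ 0.46251383  0.31137454 -1.11720785] 46.0
px/cm along tool x (display) [ -0.  -31.6]
offset tool mm [ 0.7  1.9 -0. ] [-2.1 -1.1  2.1  1.4]
```

View pics/hd.png

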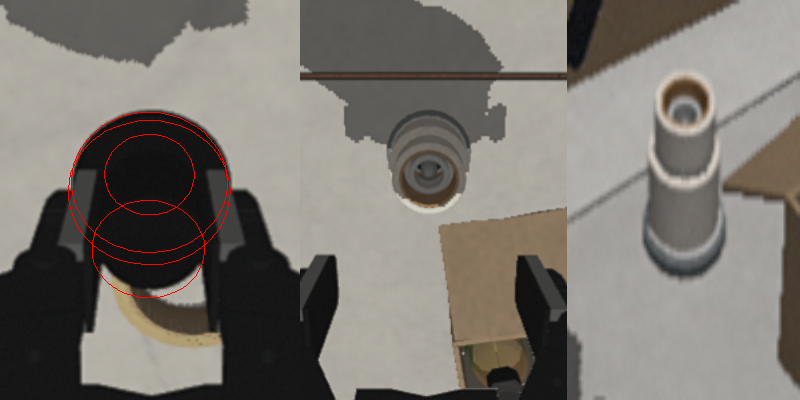

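The narrow roll is seated round the collar, and the cap is held straight, about 1 mm off along tool x. I'll place the cap.

```bash
python3 -c "
from g import *
d=place(.077,.014,off=(0,-.001))
print(bot.read_clock())
if abs(d)<.0025:
    release(.55,.24)
    a=bot.camera('wrist'); bot.move_pose((.35,-.35,.25),quat(-.5)); bot.wait(.3)
    s=bot.camera('scene')[80:200,270:390,::-1]
    f=bot.camera('scene')[:,:,::-1]
    cv2.imwrite('pics/fin.png',np.hstack([cv2.resize(a[60:360,230:430,::-1],(267,400)),cv2.resize(s,(400,400),interpolation=cv2.INTER_CUBIC)]))
    o=bot.search_frame('scene','end_cap'); print(o[:1], bot.read_clock())"
```

```text
hit True dz from seat mm 0.4882051680637489 F [-1.91014904 -0.18687687  5.06231447]
48.6083
[{'bbox': [329.6, 106.4, 21.9, 26.0], 'confidence': 0.9}] 51.75
```

View pics/fin.png

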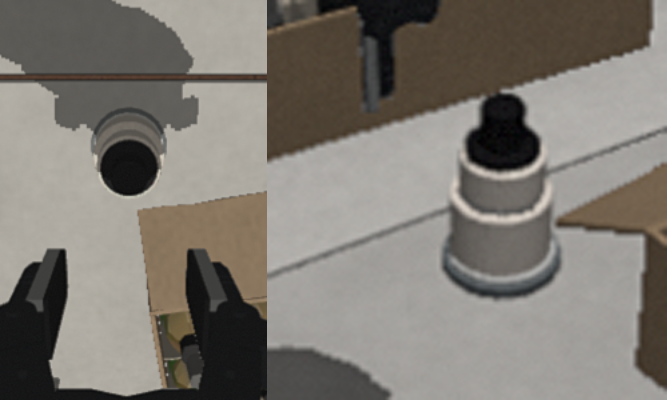

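The stack looks straight, with the cap flat on the narrow roll and its knob up. I'll check the heights numerically and then hand in.

```bash
python3 -c "
from g import *
k,E=ext('scene'); P=PTS['end_cap'][60:]
for z in(.080,.086): b=box(k,E,P+[*ST,z]); print(z,b.round(1))
for n in('tape_ring','card_stack','sample_bottle'): print(n,see('scene',n)[2])
print('seen',[329.6,106.4,351.5,132.4]); print(bot.close_job())"
```

```text
0.08 [329.1 107.  352.3 131.8]
0.086 [329.1 104.3 352.4 129.3]
tape_ring [259.0, 246.8, 62.5, 53.6]
card_stack [343.3, 263.0, 64.6, 74.4]
sample_bottle [221.1, 97.2, 31.1, 55.0]
seen [329.6, 106.4, 351.5, 132.4]
the job is handed in; nothing more can be done
None
```

I loaded the stand in the order you asked (wide roll, separator, narrow roll, end cap) and handed the job in at about 52 s; every part went down to within 1 mm of its seated height, and the bottle, tape ring and card stack show no sign of having moved.

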